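# Sweep the glaze test tiles into the bay

### The job

Sweep the three small square glaze test tiles across the bench into the three-sided wooden bay, by pushing them with the fingers, until every tile is wholly inside the bay, lying flat and with nothing sticking out of its open side. Only push them: the tiles stay down on the bench and are never lifted. Leave the cup, the squeeze bottle and the blue jar standing where they are.

Things in the scene. Friction and masses are not known exactly. Their poses are not given: they have to be found in the camera images.
- bay: three-sided bay of pale wooden battens (15 mm thick, 25 mm high) screwed to the bench, no floor. Inside 130 mm deep (its x), 200 mm wide (its y). Origin: on the bench, middle of the inside; z up. Open side at -x, facing the robot within about 20 degrees: side battens end at x = -65 mm, back batten's inner face x = +65 mm, side battens' inner faces y = +-100 mm.
- tile0: square stoneware test tile, off-white with an amber dot on top, 36 x 36 x 14 mm, about 36 g, loose and flat on the bench before the bay's open side, turned any way; all three alike. Origin: centre of its underside; z up, x and y along its sides. Pushed squarely on the middle of a side it slides straight and turns with a flat finger; pushed askew it slips off sideways.
- tile1: square stoneware test tile, off-white with an amber dot on top, 36 x 36 x 14 mm, about 36 g, loose and flat on the bench before the bay's open side, turned any way; all three alike. Origin: centre of its underside; z up, x and y along its sides. Pushed squarely on the middle of a side it slides straight and turns with a flat finger; pushed askew it slips off sideways.
- tile2: square stoneware test tile, off-white with an amber dot on top, 36 x 36 x 14 mm, about 36 g, loose and flat on the bench before the bay's open side, turned any way; all three alike. Origin: centre of its underside; z up, x and y along its sides. Pushed squarely on the middle of a side it slides straight and turns with a flat finger; pushed askew it slips off sideways.
- cup: bystander: pale unglazed clay cup, 80 mm across the rim, 62 mm tall, standing loose on the bench to one side of the bay's open side. Origin: centre of its underside.
- bottle: bystander: white squeeze bottle with a narrow nozzle, 58 mm across, 135 mm tall, standing loose on the bench to the other side of the bay's open side. Origin: centre of its underside.
- jar: bystander: blue screw-top glaze jar, 68 mm across, 85 mm tall, standing loose on the bench just outside the bay, by its side at +y. Origin: centre of its underside.
Things that resemble listed ones, but are neither listed nor needed, are in the scene too. Leave any green look-alike of the tile1 alone.

How it is judged:
By the outcome, as a careful person would: the job done as asked, in the order asked, and still so for the second after the job is handed in, with the robot touching nothing.
It also fails if it takes over 64 s, if anything falls off the work surface, if the arm or the gripper's body presses on something with over 40 N, if the wrist force passes 120 N, or if a joint passes its speed limit or range.

### The arm

A 7-joint arm with a two-finger parallel gripper is mounted at the origin on the work surface. World frame = base frame: x ahead of the robot, y to its left, z up, the work surface at z = 0. Lengths are in m, angles in rad, forces in N, time in s.
With the tool pointing down it reaches from about 0.4 to 0.875 m from the base axis. Payload 19.3 kg.
Tool frame: the origin (TCP) lies at the very end of the fingers, on their centre line; the grasp point (between the pads) lies 19 mm behind it; z points along the fingers, y is the line along which they close (so a half turn about z gives the same grasp; the last joint's range is limited). The gripper opens to 85 mm and grips with 20 to 120 N. Pads are 22 mm wide; open, the fingers measure 114 mm over their backs; the gripper's body (76 mm by 85 mm) begins 54 mm behind the grasp point. The pads swing forward as they close: fully open they stand 13 mm farther back than shut.
Start: joints at [1.045, 0.521, -0.036, 1.599, 0.021, 1.021, -0.113], TCP at [0.275, -0.561, 0.231] pointing down, gripper open.
Joint ranges: [-2.91, 2.91], [-0.3, 2.13], [-1.5, 1.42], [0.17, 2.43], [-1.26, 4.41], [0.16, 1.93], [-2.52, 2.52]. Speed limits (rad/s): [1.89, 1.89, 2.39, 2.39, 3.01, 3.01, 3.01].

### API

Orientations are given as [roll, pitch, yaw] about the fixed x, y, z axes, in that order (R = Rz(yaw) Ry(pitch) Rx(roll)).
In Python, from workcell import bot gives the robot as it stands.
- The arm moves only by the tool jog_arm, never from a script. Its argument "motion" is a list of rows, each a list of 5 numbers: the shift along the tool's x, y, z scaled (see below), then the turn about the tool's z scaled (see below), then the opening, from 0 (shut) to 1 (fully open). A call has 1 to 12 rows; each row shifts and turns the commanded pose from where the row before left it, along the tool's axes as they then stand; what a row does not reach is not made up. The controller multiplies each number of a shift by 30 mm and each number of a turn by 0.08 rad. A row lasts 1/10 s, in which the tool goes at most 50 mm and 8.59 degrees, less where a joint would pass 70% of its speed; a pose out of reach is approached as far as the arm can. A call with a number of a shift or a turn outside -1 to 1 is refused whole. A call with a gripper value outside its range is refused whole. The fingers move at their own pace and stop on an object; "newtons" is the grip in N (left out, the last holds). Time passes only in rows, so rows that do not move let the fingers close. It gives the time, the measured TCP pose, the force, the opening and the grip force at its end, in the units of the state.
- bot.observe(): the state, without advancing time (a new reading comes with each control period).
- bot.grab_frame(name): name is "scene" or "top"; returns a dict with "pixels" (384x512x3 uint8, red, green, blue), "fovy" (degrees; the focal length in pixels is half the picture's height over the tangent of half this angle, whatever the lens; pixels are square), "cx", "cy" (the principal point, pixels), "k1" (the pictures are not rectified: a ray, as slopes to the right and down, at radius r is drawn at 1 + k1 r^2 times it, then the intrinsics apply), "rvec" (rotation vector, rad) and "tvec" (3), from world to camera coordinates, as OpenCV has them. Camera axes: x right, y down, z forward; pixel columns grow to the right and rows downward; lengths in m; the calibration is good to about 2 mm. A picture is of the moment at which its call begins. There is no depth.
- bot.job_done(): hands the job in; it is judged then, once.
The state is a dict: "clock": time; "qpos": joint angles; "qd": joint speeds; "joint_efforts": joint torques, N m; "position": TCP position; "tool_rot": TCP orientation; "force": force on the tool from outside, world axes, zero at the start; "moment": the same for the moment, N m; "grip_width": finger opening in m; "finger_force": force on a finger pad.
Only numpy, scipy, OpenCV 4.12 (cv2) and the standard library are available. Lean on these libraries where they do the work, as an engineer would, in place of code of your own. Each camera call takes 0.05 s, during which the arm holds its last target. There are 200 camera calls.

## Working session

There is one attempt and no reset: what is moved stays moved. The work goes in short steps, Python scripts to look and compute and a tool call to move; the robot and the scene stay as the last step left them, time stands still between calls to the robot, and variables do not carry over. Pictures are saved under pics/ and viewed, at most 10 in all, crops included, and the job is handed in when it is done.

Besides the shell and the picture viewer there is one more tool, called after ">>>" as name(argument=value, ...), one argument or row to a line, values as JSON. jog_arm: Moves the arm, as the interface text tells. Shifts and turns lie within -1 to 1; 1 stands for 30 mm of shift or 0.08 rad of turn. Its arguments: {"type":"object","properties":{"motion":{"type":"array","items":{"type":"array","items":{"type":"number"}}},"newtons":{"type":"number"}},"required":["motion"]}

```bash
mkdir -p pics
cat > h.py <<'E'
import numpy as np, cv2
from workcell import bot
def grab(n):
    f=bot.grab_frame(n); im=f["pixels"]; h=im.shape[0]
    f["f"]=h/2/np.tan(np.radians(f["fovy"])/2); f["R"]=cv2.Rodrigues(np.array(f["rvec"],float))[0]; f["t"]=np.array(f["tvec"],float)
    f["K"]=np.array([[f["f"],0,f["cx"]],[0,f["f"],f["cy"]],[0,0,1]]); f["D"]=np.array([f["k1"],0,0,0,0.])
    return f
def ray(f,uv,z):
    p=cv2.undistortPoints(np.array(uv,float).reshape(-1,1,2),f["K"],f["D"]).reshape(-1,2)
    d=np.c_[p,np.ones(len(p))]@f["R"]; c=-f["R"].T@f["t"]
    return (c+d*((z-c[2])/d[:,2])[:,None])[:,:2]
def save(f,n): cv2.imwrite("pics/"+n,cv2.cvtColor(f["pixels"],cv2.COLOR_RGB2BGR))
E
python3 - <<'E'
from h import *
f=grab("top");g=grab("scene")
im=np.hstack([f["pixels"],g["pixels"]])
a=cv2.resize(f["pixels"],(800,600),interpolation=cv2.INTER_CUBIC)
cv2.imwrite("pics/top0.png",a[:,:,::-1]);save(g,"scene0.png")
print({k:f[k] for k in("cx","cy","k1","f")},-f["R"].T@f["t"],-g["R"].T@g["t"],bot.observe())
E
```

```text
{'cx': 249.9653539543791, 'cy': 190.5433922262463, 'k1': 0.023889412187295365, 'f': np.float64(441.93827656029805)} [0.4284572  0.02764697 0.91346313] [1.0802787  0.36765398 0.47041976] {'clock': 0.1, 'qpos': array([ 1.04480092,  0.52190667, -0.03633169,  1.59991215,  0.02122116,
        1.02111025, -0.11278969]), 'qd': array([-0.00140402, -0.00236571, -0.00106503, -0.00143758, -0.00068653,
        0.00028273,  0.00050535]), 'joint_efforts': array([ 3.19389015e-03, -9.28494859e+01,  1.98384449e+00, -3.70535481e+01,
        1.80663174e-02,  5.27196040e-03,  8.14772761e-06]), 'position': array([ 0.27495437, -0.56095734,  0.23082691]), 'tool_rot': array([-3.14064535e+00,  8.16747498e-05,  4.55808836e-01]), 'force': array([ 0.40290667,  0.16561331, -0.08407687]), 'moment': array([ 0.03247364,  0.03470183, -0.00509243]), 'finger_force': 0.0, 'grip_width': 0.0857772596547354}
```

View pics/top0.png

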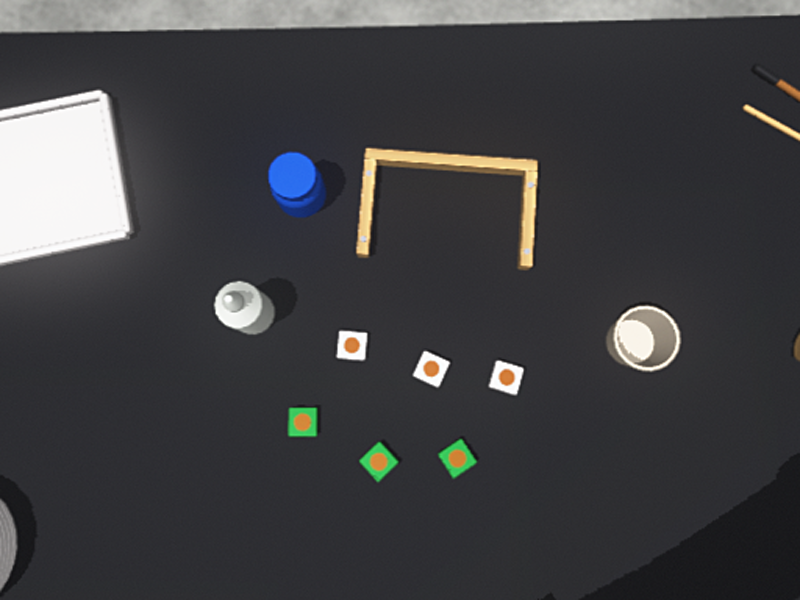

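View pics/scene0.png

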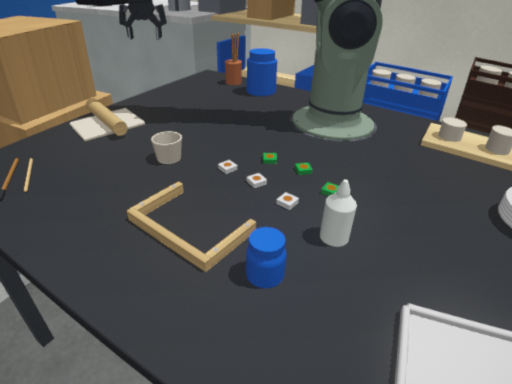

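The top view (800x600 scale) shows three white tiles at (352,345), (431,369) and (507,377). Three green look-alikes sit nearer the robot at (302,422), (379,462) and (457,458). The white ones with amber dots fit the description and the green ones must be left alone. The bay spans (365-537, 150-268), with the bottle at (244,307), the cup at (645,338) and the jar at (296,185).

```bash
cat >> h.py <<'E'
def tiles(f,show=True):
    im=f["pixels"]; hsv=cv2.cvtColor(im,cv2.COLOR_RGB2HSV)
    w=((hsv[...,1]<60)&(hsv[...,2]>150)).astype(np.uint8)
    am=((hsv[...,0]<20)&(hsv[...,1]>130)&(hsv[...,2]>130)).astype(np.uint8)
    gr=((hsv[...,0]>45)&(hsv[...,0]<85)&(hsv[...,1]>100)&(hsv[...,2]>80)).astype(np.uint8)
    out=[]
    for nm,m in(("white",w),("green",gr)):
        cs,_=cv2.findContours(m,cv2.RETR_EXTERNAL,cv2.CHAIN_APPROX_NONE)
        for c in cs:
            if 120<cv2.contourArea(c)<700:
                p=ray(f,c.reshape(-1,2),0.014)
                r=cv2.minAreaRect(p.astype(np.float32)*1000)
                u=c.reshape(-1,2).mean(0); u0=u.astype(int)
                if am[u0[1]-4:u0[1]+5,u0[0]-4:u0[0]+5].sum()<8 : continue
                print(nm,u.round(),"c",np.round(r[0],1),"size",np.round(r[1],1),"ang",round(r[2],1))
                out.append((nm,np.array(r[0]),r[2]))
    return out
E
python3 - <<'E'
from h import *
f=grab("top"); s=512/800; tiles(f)
im=f["pixels"]
# bay corners, top z=25mm, mask wood
hsv=cv2.cvtColor(im,cv2.COLOR_RGB2HSV)
m=((hsv[...,0]>10)&(hsv[...,0]<28)&(hsv[...,1]>60)&(hsv[...,2]>120)).astype(np.uint8)
m[:, :200]=0; m[:,360:]=0; m[185:]=0
for y in (115,125,135,145,155):
    xs=np.where(m[y])[0]; b=np.split(xs,np.where(np.diff(xs)>3)[0]+1); L=[(q[0]-.5,q[-1]+.5) for q in b]
    print(y,L,[np.round(ray(f,[(e,y) for e in q],.025)*1000,0).tolist() for q in L])
for x in (250,285,320):
    ys=np.where(m[:,x])[0]; print(x,ys[0],ys[-1],np.round(ray(f,[(x,ys[0]-.5),(x,ys[-1]+.5)],.025)*1000).tolist(), np.round(ray(f,[(x,ys[-1]+.5)],0)*1000).tolist())
for x in (230,231,232,233,335,336,337,338):
    ys=np.where(m[:,x])[0]; print(x,np.round(ray(f,[(x,ys[-1]+.5)],.025)*1000).tolist(),end=' ')
print()
for nm,p,z in (("bottle nozzle",(234,299),.135),("jar",(292,175),.085),("cuprim",(647,338),.062)): print(nm,ray(f,[(p[0]*s,p[1]*s)],z)*1000)
c=cv2.resize(im[180:330,170:370],(800,600),interpolation=cv2.INTER_CUBIC);cv2.imwrite("pics/crop.png",c[:,:,::-1])
E
```

```text
white [323. 241.] c [ 451.1 -106.1] size [36.9 36.2] ang 72.1
white [276. 236.] c [463.4  -9.5] size [36.9 36.3] ang 64.1
white [225. 221.] c [495.6  93.3] size [37.  35.9] ang 83.9
green [242. 295.] c [347.1  60.2] size [36.2 37.3] ang 43.4
green [292. 293.] c [349.9 -39.8] size [37.  37.3] ang 32.2
green [193. 270.] c [397.6 157.7] size [36.8 35.5] ang 89.2
115 [(np.float64(231.5), np.float64(239.5)), (np.float64(334.5), np.float64(343.5))] [[[715.0, 77.0], [714.0, 60.0]], [[710.0, -136.0], [710.0, -155.0]]]
125 [(np.float64(230.5), np.float64(238.5)), (np.float64(334.5), np.float64(342.5))] [[[693.0, 79.0], [693.0, 63.0]], [[689.0, -136.0], [689.0, -152.0]]]
135 [(np.float64(229.5), np.float64(237.5)), (np.float64(333.5), np.float64(342.5))] [[[672.0, 82.0], [672.0, 65.0]], [[668.0, -133.0], [667.0, -151.0]]]
145 [(np.float64(228.5), np.float64(236.5)), (np.float64(333.5), np.float64(341.5))] [[[651.0, 84.0], [650.0, 67.0]], [[647.0, -132.0], [646.0, -148.0]]]
155 [(np.float64(227.5), np.float64(236.5)), (np.float64(332.5), np.float64(341.5))] [[[630.0, 86.0], [629.0, 67.0]], [[626.0, -129.0], [625.0, -147.0]]]
250 96 105 [[756.0, 38.0], [734.0, 38.0]] [[743.0, 39.0]]
285 98 108 [[750.0, -35.0], [726.0, -34.0]] [[735.0, -36.0]]
320 101 110 [[742.0, -108.0], [721.0, -107.0]] [[729.0, -111.0]]
230 [[614.0, 81.0]] 231 [[612.0, 79.0]] 232 [[612.0, 77.0]] 233 [[612.0, 75.0]] 335 [[593.0, -133.0]] 336 [[593.0, -135.0]] 337 [[591.0, -137.0]] 338 [[593.0, -139.0]] 
bottle nozzle [[540.94926013 217.99340946]]
jar [[702.93393123 160.50296435]]
cuprim [[ 494.86399735 -272.75464977]]
```

View pics/crop.png

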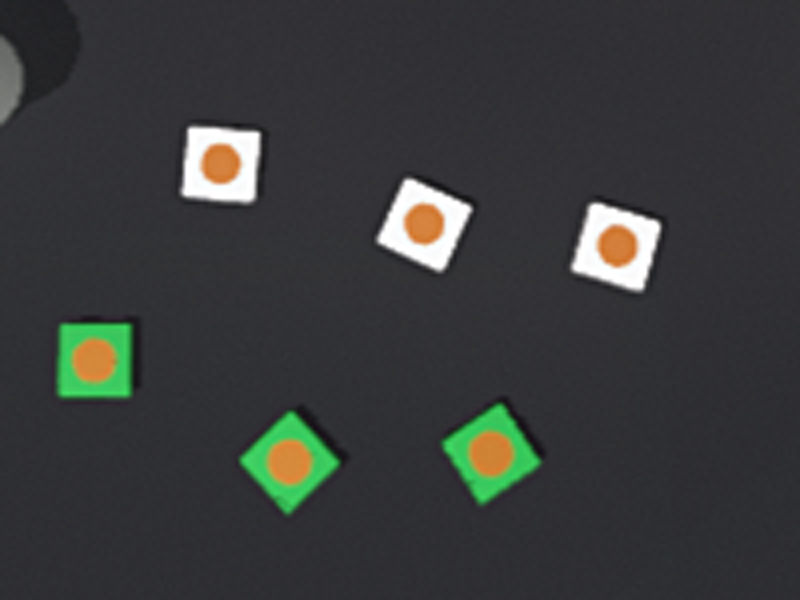

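The enlarged crop confirms three white tiles, at crop pixels (221,164), (425,224) and (617,247). The green look-alikes at (95,360), (290,461) and (490,454) are to be left alone. First move: align the yaw and close the fingers to a narrow, two-finger pusher.

>>> jog_arm(
  motion=[
    [0,0,0,0.96,0.12],
    [0,0,0,0.96,0.12],
    [0,0,0,0.96,0.12],
    [0,0,0,0.96,0.12],
    [0,0,0,0.96,0.12],
    [0,0,0,0.96,0.12],
    [0,0,0,0.96,0.12],
    [0,0,0,0.96,0.12],
    [0,0,0,0.96,0.12],
    [0,0,0,0.96,0.12],
  ],
)

```text
clock: 1.15
position: [0.275, -0.5611, 0.231]
tool_rot: [-3.141, 0.0, -0.315]
force: [0.1, 1.1, -0.3]
grip_width: 0.0104
finger_force: 0.0
```

>>> jog_arm(
  motion=[
    [0.07,-1,0.3,0,0.12],
    [0.07,-1,0.3,0,0.12],
    [0.07,-1,0.3,0,0.12],
    [0.07,-1,0.3,0,0.12],
    [0.07,-1,0.3,0,0.12],
    [0.07,-1,0.3,0,0.12],
    [0.07,-1,0.3,0,0.12],
    [0.07,-1,0.3,0,0.12],
    [0.07,-1,0.3,0,0.12],
    [0.07,-1,0.3,0,0.12],
    [0.07,-1,0.3,0,0.12],
    [0.07,-1,0.3,0,0.12],
  ],
)

```text
clock: 2.35
position: [0.4099, -0.2252, 0.1229]
tool_rot: [-3.142, 0.0, -0.312]
force: [0.7, 0.2, -0.2]
grip_width: 0.0104
finger_force: 0.0
```

>>> jog_arm(
  motion=[
    [0,-0.9,0.6,0,0.12],
    [0,-0.9,0.6,0,0.12],
    [0,-0.9,0.6,0,0.12],
    [0,0,0.8,0,0.12],
    [0,0,0.6,0,0.12],
    [0,0,0.3,0,0.12],
    [0,0,0.2,0,0.12],
    [0,0,0,0,0.12],
  ],
)

```text
clock: 3.15
position: [0.4344, -0.1494, 0.0121]
tool_rot: [3.142, 0.001, -0.313]
force: [-0.4, -0.3, 0.2]
grip_width: 0.0101
finger_force: 0.0
```

>>> jog_arm(
  motion=[
    [0.08,0,0.23,0,0.12],
    [0,-0.25,0,0,0.12],
    [0,-0.25,0,0,0.12],
    [0,-0.25,0,0,0.12],
    [0,-0.25,0,0,0.12],
    [0,-0.25,0,0,0.12],
    [0,-0.15,0,0,0.12],
    [0,0.4,0,0,0.12],
    [-0.7,0,0,0,0.12],
    [-0.7,0,0,0,0.12],
    [0,-0.8,0,0,0.12],
    [0,-0.8,0,0,0.12],
  ],
)

```text
clock: 4.35
position: [0.4203, -0.0636, 0.0055]
tool_rot: [3.141, 0.0, -0.315]
force: [-0.1, 1.4, -0.2]
grip_width: 0.0104
finger_force: 0.0
```

Run:
```python
from h import *
f=grab("top");tiles(f);o=bot.observe();print(o["position"],o["tool_rot"])
cv2.imwrite("pics/t1.png",f["pixels"][80:330,130:430,::-1])
```

```text
white [273. 235.] c [465.1  -6.3] size [30.6 36.2] ang 62.7
white [225. 221.] c [495.6  93.2] size [37.2 36.3] ang 83.9
green [242. 295.] c [347.1  60.1] size [36.2 37.5] ang 43.7
green [193. 270.] c [397.6 157.7] size [36.8 35.5] ang 89.2
[ 0.42203714 -0.05954179  0.00542846] [-3.13992153e+00 -3.70671426e-04 -3.10545607e-01]
```

View pics/t1.png

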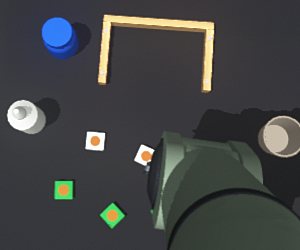

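The arm hides tile A and partly B in the top view. The bay, jar, bottle and cup are unmoved. I'll use the scene camera to see it.

Run:
```python
from h import *
g=grab("scene");im=g["pixels"]
hsv=cv2.cvtColor(im,cv2.COLOR_RGB2HSV)
am=((hsv[...,0]<20)&(hsv[...,1]>130)&(hsv[...,2]>110)).astype(np.uint8)
n,l,st,ce=cv2.connectedComponentsWithStats(am)
for i in range(1,n):
    if 8<st[i,4]<150: print(ce[i].round(1),st[i,4],(ray(g,[ce[i]],.014)*1000).round(1))
c=cv2.resize(im[100:300,120:360],(720,600),interpolation=cv2.INTER_CUBIC);cv2.imwrite("pics/s1.png",c[:,:,::-1])
```

```text
[269.5 155.5] 10 [[355.1 -39.4]]
[  9.7 173.7] 118 [[ 806.7 -534.6]]
[303.4 165.8] 10 [[351.7  59.9]]
[234.8 169.1] 18 [[465.5 -74.9]]
[256.1 177.6] 19 [[468.7  -9.6]]
[330.9 187.1] 18 [[403.  157.1]]
[287.3 197.9] 24 [[499.9  93. ]]
```

View pics/s1.png

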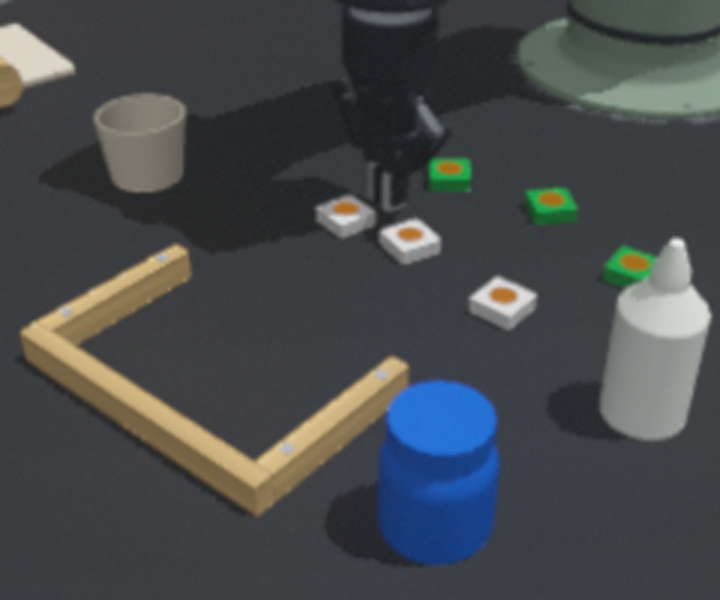

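Tile A's dot is now at crop (346,209), seen from the scene camera: about (461,-75) mm, as planned. The fingers are behind it at (390,190) and B is undisturbed at (410,235). Now push A into the bay along an arc.

>>> jog_arm(
  motion=[
    [0.2,0.09,0,0,0.12],
    [0.2,0,0,0,0.12],
    [0.3,0,0,-0.1,0.12],
    [0.4,0,0,-0.3,0.12],
    [0.4,0,0,-0.35,0.12],
    [0.4,0,0,-0.35,0.12],
    [0.4,0,0,-0.35,0.12],
    [0.4,0,0,-0.35,0.12],
    [0.4,0,0,-0.35,0.12],
    [0.4,0,0,-0.35,0.12],
    [0.3,0,0,-0.15,0.12],
    [0.2,0,0,0,0.12],
  ],
)

```text
clock: 5.65
position: [0.5376, -0.0924, 0.0053]
tool_rot: [-3.142, -0.0, -0.1]
force: [-1.2, 0.2, -0.4]
grip_width: 0.0101
finger_force: 0.2
```

```bash
cat >> h.py <<'E'
def bay(p): d=np.array(p)-[670,-34]; a=-.1; return np.round([d[0]*np.cos(a)+d[1]*np.sin(a),-d[0]*np.sin(a)+d[1]*np.cos(a)],1)
def dots():
    g=grab("scene");hsv=cv2.cvtColor(g["pixels"],cv2.COLOR_RGB2HSV)
    am=((hsv[...,0]<20)&(hsv[...,1]>130)&(hsv[...,2]>110)).astype(np.uint8)
    n,l,st,ce=cv2.connectedComponentsWithStats(am)
    for i in range(1,n):
        if 8<st[i,4]<150:
            p=(ray(g,[ce[i]],.014)*1000)[0]-[4.5,0]
            if p[0]>410 and p[1]>-300: print("dot",ce[i].round(),p.round(1),"bay",bay(p))
    o=bot.observe();t=o["position"][:2]*1000;print("tcp",t.round(1),"bay",bay(t),o["position"][2],o["tool_rot"][2],o["clock"])
    return g
E
python3 -c "
from h import *
g=dots()
c=cv2.resize(g['pixels'][100:300,120:360],(720,600),interpolation=cv2.INTER_CUBIC);cv2.imwrite('pics/s2.png',c[:,:,::-1])"
```

```text
dot [256. 178.] [464.2  -9.6] bay [-207.2    3.7]
dot [204. 186.] [565.4 -89.7] bay [-98.5 -65.9]
dot [287. 198.] [495.4  93. ] bay [-186.4  109. ]
tcp [538.1 -92.4] bay [-125.4  -71.3] 0.005373544760006649 -0.10042104399830243 5.7
```

View pics/s2.png

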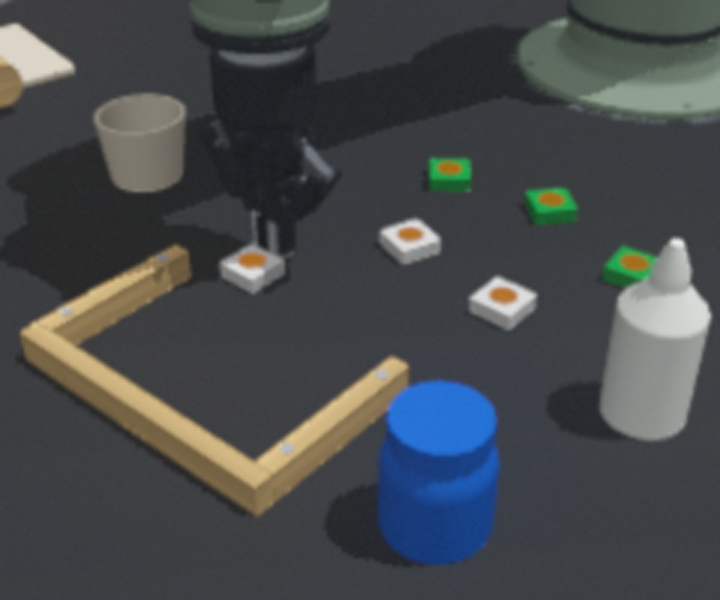

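Tile A lies squarely before the fingers at crop (253,262), lined up with the bay's right half. Continuing.

>>> jog_arm(
  motion=[
    [0.3,0,0,0,0.12],
    [0.4,0,0,0,0.12],
    [0.4,0,0,0,0.12],
    [0.4,0,0,0,0.12],
    [0.4,0,0,0,0.12],
    [0.4,0,0,0,0.12],
    [0.4,0,0,0,0.12],
    [0.4,0,0,0,0.12],
    [0.3,0,0,0,0.12],
    [0.2,0,0,0,0.12],
    [0.1,0,0,0,0.12],
    [-0.3,0,0,0,0.12],
  ],
)

```text
clock: 6.9
position: [0.6386, -0.1022, 0.0053]
tool_rot: [-3.142, -0.001, -0.1]
force: [-0.6, 0.1, -0.4]
grip_width: 0.0103
finger_force: 0.0
```

>>> jog_arm(
  motion=[
    [-0.6,0,-0.5,0,0.12],
    [-0.7,0,-0.8,0,0.12],
    [-0.9,-0.5,-0.6,0,0.12],
    [-0.9,-0.7,0,0,0.12],
    [-0.9,-0.7,0,0,0.12],
    [-0.9,-0.7,0,0,0.12],
    [-0.9,-0.4,0,0,0.12],
    [-0.9,0,0,0,0.12],
    [-0.9,0,0,0,0.12],
  ],
)

```text
clock: 7.8
position: [0.4182, 0.0103, 0.0626]
tool_rot: [-3.142, 0.0, -0.099]
force: [0.0, -0.3, -0.3]
grip_width: 0.0099
finger_force: 0.0
```

>>> jog_arm(
  motion=[
    [0,0,0,0.9,0.12],
    [0,0,0,0.9,0.12],
    [0,0,0,0.9,0.12],
    [0,0,0,0.9,0.12],
    [0,0,0,0.8,0.12],
    [0,0,0,0,0.12],
  ],
)

```text
clock: 8.4
position: [0.4194, 0.0099, 0.0625]
tool_rot: [3.141, 0.0, -0.453]
force: [0.1, 0.2, -0.7]
grip_width: 0.0101
finger_force: 0.0
```

```bash
python3 -c "
from h import *
g=dots();tiles(grab('top'))"
```

```text
dot [256. 178.] [463.6  -9. ] bay [-207.8    4.3]
dot [287. 198.] [495.4  93. ] bay [-186.4  109. ]
dot [167. 208.] [ 675.7 -100.7] bay [ 12.3 -65.8]
tcp [419.6  10. ] bay [-253.6   18.8] 0.06250925748768497 -0.45081348333779503 8.45
white [317. 133.] c [ 674.7 -100.6] size [37.5 36.7] ang 88.2
green [193. 270.] c [397.6 157.7] size [36.8 35.5] ang 89.2
```

>>> jog_arm(
  motion=[
    [0,-0.05,0.9,0,0.12],
    [0,0,0.8,0,0.12],
    [0,0,0.2,0,0.12],
    [0.3,0,0,0,0.12],
    [0.3,0,0,0,0.12],
    [0.3,0,0,-0.3,0.12],
    [0.4,0,0,-0.6,0.12],
    [0.4,0,0,-0.6,0.12],
    [0.4,0,0,-0.6,0.12],
    [0.4,0,0,-0.6,0.12],
    [0.4,0,0,-0.6,0.12],
    [0.3,0,0,-0.6,0.12],
  ],
)

```text
clock: 9.7
position: [0.5123, -0.0225, 0.0064]
tool_rot: [3.141, -0.002, -0.138]
force: [-0.1, -0.4, 0.3]
grip_width: 0.0104
finger_force: 0.2
```

>>> jog_arm(
  motion=[
    [0.3,0,0,-0.5,0.12],
    [0.2,0,0,0,0.12],
  ],
)

```text
clock: 9.9
position: [0.5267, -0.0239, 0.006]
tool_rot: [3.142, -0.001, -0.099]
force: [-0.9, -0.0, 0.6]
grip_width: 0.01
finger_force: 0.2
```

```bash
python3 -c "
from h import *
g=dots();tiles(grab('top'))"
```

```text
dot [228. 193.] [553.3 -26.8] bay [-116.8   -4.5]
dot [287. 198.] [495.4  93. ] bay [-186.4  109. ]
dot [167. 208.] [ 675.7 -100.7] bay [ 12.3 -65.8]
tcp [527.3 -23.8] bay [-143.    -4.1] 0.005882456557986589 -0.10068195927953538 9.95
white [225. 221.] c [495.6  93.2] size [37.2 36.3] ang 83.9
green [193. 270.] c [397.6 157.7] size [36.8 35.5] ang 89.2
```

>>> jog_arm(
  motion=[
    [0.3,0,0,0,0.12],
    [0.4,0,0,0,0.12],
    [0.4,0,0,0,0.12],
    [0.5,0,0,0,0.12],
    [0.5,0,0,0,0.12],
    [0.5,0,0,0,0.12],
    [0.5,0,0,0,0.12],
    [0.4,0,0,0,0.12],
    [0.4,0,0,0,0.12],
    [0.3,0,0,0,0.12],
    [0.1,0,0,0,0.12],
    [-0.3,0,0,0,0.12],
  ],
)

```text
clock: 11.2
position: [0.6454, -0.0355, 0.0052]
tool_rot: [-3.142, -0.001, -0.1]
force: [0.2, -0.3, -0.6]
grip_width: 0.0101
finger_force: 0.0
```

>>> jog_arm(
  motion=[
    [-0.5,0,-0.8,0,0],
    [-0.7,0,-0.8,0,0],
    [-0.7,-0.7,-0.8,0,0],
    [-0.7,-0.9,0,0,0],
    [-0.7,-0.9,0,0,0],
    [-0.7,-0.9,0,0,0],
    [-0.7,-0.9,0,0,0],
    [-0.7,-0.7,0,0,0],
    [0,0,0,0,0],
  ],
)

```text
clock: 12.1
position: [0.4955, 0.1331, 0.0774]
tool_rot: [-3.141, 0.002, -0.096]
force: [0.6, -0.8, -0.4]
grip_width: 0.0003
finger_force: 0.0
```

```bash
python3 -c "
from h import *
g=dots();tiles(grab('top'))
c=cv2.resize(g['pixels'][100:300,120:360],(720,600),interpolation=cv2.INTER_CUBIC);cv2.imwrite('pics/s3.png',c[:,:,::-1])"
```

```text
dot [287. 198.] [496.5  93.3] bay [-185.4  109.3]
dot [167. 208.] [ 675.7 -100.7] bay [ 12.3 -65.8]
dot [186. 220.] [681.5 -39.3] bay [12.  -4.2]
tcp [497.  131.3] bay [-188.7  147.2] 0.07752914604193496 -0.09717733032081766 12.15
white [317. 133.] c [ 674.7 -100.6] size [37.4 36.7] ang 87.9
white [288. 131.] c [681.3 -39.2] size [35.6 38.6] ang 88.4
green [244. 295.] c [347.2  60.1] size [36.2 37.2] ang 43.4
green [292. 293.] c [350. -40.] size [37.  37.9] ang 32.2
```

View pics/s3.png

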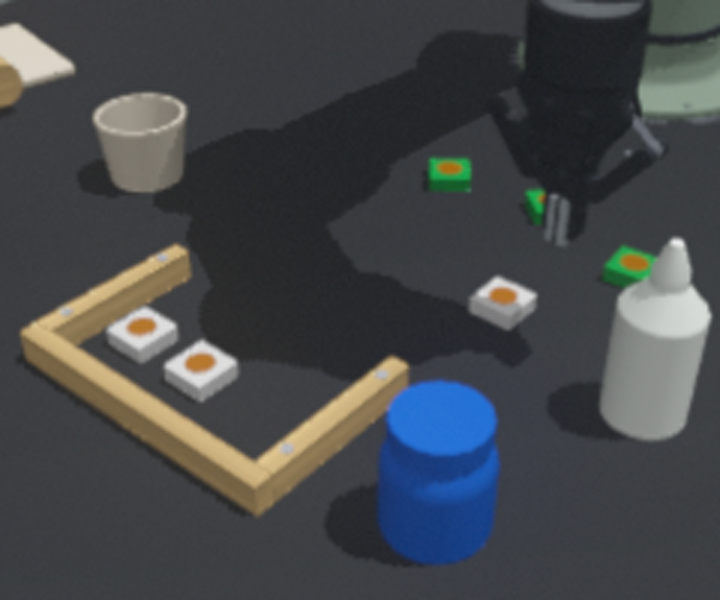

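A and B are both well inside the bay, at bay (12,-66) and (12,-4), crop (142,327) and (200,363). C is still at crop (503,297). The gripper's knuckles would pass close to the bottle in a sideways push, so I turn the tool a quarter turn first to put them along x.

>>> jog_arm(
  motion=[
    [0,0,-1,-0.98,0.12],
    [0,0,0,-0.98,0.12],
    [0,0,0,-0.98,0.12],
    [0,0,0,-0.98,0.12],
    [0,0,0,-0.98,0.12],
    [0,0,0,-0.98,0.12],
    [0,0,0,-0.98,0.12],
    [0,0,0,-0.98,0.12],
    [0,0,0,-0.98,0.12],
    [0,0,0,-0.98,0.12],
  ],
)

```text
clock: 13.2
position: [0.499, 0.1285, 0.1074]
tool_rot: [3.141, 0.0, 0.685]
force: [-0.1, -0.4, -0.6]
grip_width: 0.0103
finger_force: 0.0
```

>>> jog_arm(
  motion=[
    [0,0,0,-0.98,0.12],
    [0,0,0,-0.98,0.12],
    [0,0,0,-0.98,0.12],
    [0,0,0,-0.98,0.12],
    [0,0,0,-0.98,0.12],
    [0,0,0,-0.98,0.12],
    [0,0,0,-0.98,0.12],
    [0,0,0,-0.98,0.12],
    [0,0,0,-0.98,0.12],
    [0,0,0,-0.98,0.12],
    [0,0,0,0,0.12],
  ],
)

```text
clock: 14.3
position: [0.4989, 0.1286, 0.1073]
tool_rot: [-3.141, 0.0, 1.467]
force: [0.1, -0.2, -0.6]
grip_width: 0.0106
finger_force: 0.0
```

>>> jog_arm(
  motion=[
    [0,0,0.9,0,0.12],
    [0,0,0.9,0,0.12],
    [0,0,0.9,0,0.12],
    [0,0,0.5,0,0.12],
    [0,0,0.2,0,0.12],
    [-0.3,0,0,0,0.12],
    [-0.3,0,0,0,0.12],
    [-0.3,0,0,0,0.12],
    [-0.3,0,0,0,0.12],
    [-0.3,0,0,0,0.12],
    [-0.25,0,0,0,0.12],
    [-0.1,0,0,0,0.12],
  ],
)

```text
clock: 15.5
position: [0.493, 0.0737, 0.0055]
tool_rot: [3.142, 0.0, 1.467]
force: [-0.6, -0.8, 0.9]
grip_width: 0.0106
finger_force: 0.2
```

>>> jog_arm(
  motion=[
    [0.3,0,0,0,0.12],
    [0,0,-0.7,0,0.12],
    [0,-0.9,-0.9,1,0.12],
    [0,-0.9,-0.9,1,0.12],
    [0,0,0,1,0.12],
    [0,0,0,1,0.12],
    [0,0,0,1,0.12],
    [0,0,0,1,0.12],
    [0,0,0,1,0.12],
    [0,0,0,1,0.12],
    [0,0,0,1,0.12],
    [0,0,0,1,0.12],
  ],
)

```text
clock: 16.7
position: [0.4406, 0.0927, 0.0804]
tool_rot: [-3.141, -0.0, 0.666]
force: [0.5, 0.3, 0.2]
grip_width: 0.0105
finger_force: 0.0
```

>>> jog_arm(
  motion=[
    [0,0,0,1,0.12],
    [0,0,0,1,0.12],
    [0,0,0,1,0.12],
    [0,0,0,1,0.12],
    [0,0,0,1,0.12],
    [0,0,0,1,0.12],
    [0,0,0,1,0.12],
    [0,0,0,1,0.12],
    [0,0,0,1,0.12],
    [0,0,0,0.6,0.12],
  ],
)

```text
clock: 17.7
position: [0.4406, 0.0927, 0.0804]
tool_rot: [-3.141, -0.0, -0.102]
force: [0.8, 0.2, 0.1]
grip_width: 0.0108
finger_force: 0.0
```

```bash
python3 -c "
from h import *
g=dots();tiles(grab('top'))
c=cv2.resize(g['pixels'][100:300,120:360],(720,600),interpolation=cv2.INTER_CUBIC);cv2.imwrite('pics/s4.png',c[:,:,::-1])"
```

```text
dot [270. 190.] [491.4  44.4] bay [-185.6   60.2]
dot [167. 208.] [ 675.7 -100.7] bay [ 12.3 -65.8]
dot [186. 220.] [681.5 -39.3] bay [12.  -4.2]
tcp [440.6  92.7] bay [-240.9  103.2] 0.08041623492190282 -0.10412054932353332 17.75
white [317. 133.] c [ 674.7 -100.6] size [37.4 36.7] ang 87.9
white [287. 131.] c [681.3 -39.2] size [35.6 38.6] ang 88.4
green [292. 293.] c [350. -40.] size [37.  37.9] ang 32.2
```

View pics/s4.png

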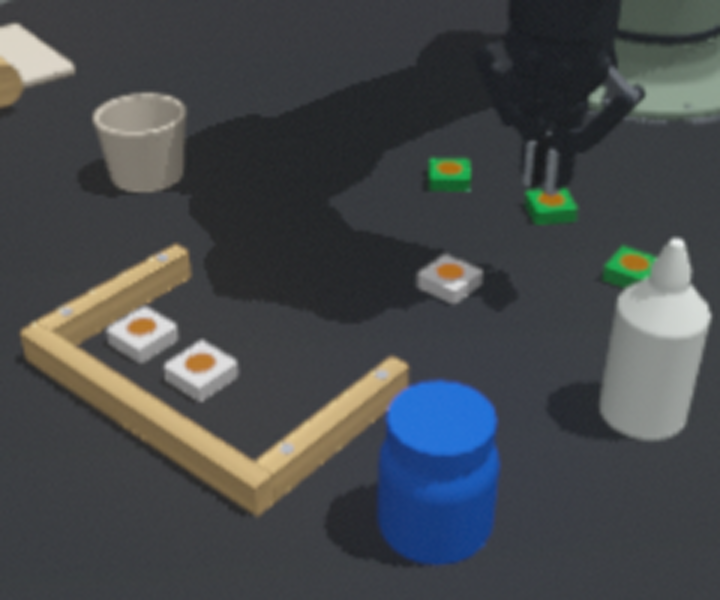

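C now sits square at bay (-186,60), crop (450,272), in line with the free left part of the bay. Now to go behind it and push straight in.

>>> jog_arm(
  motion=[
    [0,0.8,0.7,0,0.12],
    [0,0.63,0.8,0,0.12],
    [0,0,0.7,0,0.12],
    [0,0,0.3,0,0.12],
    [0.4,0,0,0,0.12],
    [0.3,0,0,0,0.12],
    [0.3,0,0,0,0.12],
    [0.4,0,0,0,0.12],
    [0.4,0,0,0,0.12],
    [0.4,0,0,0,0.12],
    [0.3,0,0,0,0.12],
    [0.2,0,0,0,0.12],
  ],
)

```text
clock: 19.0
position: [0.5178, 0.0405, 0.0054]
tool_rot: [-3.142, -0.0, -0.1]
force: [-0.3, -0.0, 0.5]
grip_width: 0.0101
finger_force: 0.2
```

```bash
python3 -c "
from h import *
dots()"
```

```text
dot [254. 200.] [545.   37.9] bay [-131.5   59.1]
dot [167. 208.] [ 675.7 -100.7] bay [ 12.3 -65.8]
dot [186. 220.] [681.5 -39.3] bay [12.  -4.2]
tcp [518.4  40.4] bay [-158.3   58.9] 0.005400206623381941 -0.10054632629848625 19.05
```

Square and straight. Another 144 mm (4.8 units) to go, then back off and lift.

>>> jog_arm(
  motion=[
    [0.3,0,0,0,0.12],
    [0.4,0,0,0,0.12],
    [0.5,0,0,0,0.12],
    [0.5,0,0,0,0.12],
    [0.5,0,0,0,0.12],
    [0.5,0,0,0,0.12],
    [0.5,0,0,0,0.12],
    [0.5,0,0,0,0.12],
    [0.5,0,0,0,0.12],
    [0.3,0,0,0,0.12],
    [0.2,0,0,0,0.12],
    [0.1,0,0,0,0.12],
  ],
)

```text
clock: 20.25
position: [0.6603, 0.0262, 0.0053]
tool_rot: [3.142, 0.0, -0.1]
force: [-0.5, 0.8, 1.2]
grip_width: 0.0104
finger_force: 0.2
```

>>> jog_arm(
  motion=[
    [-0.4,0,0,0,0.12],
    [-0.8,0,-0.6,0,0.12],
    [-0.8,0,-0.9,0,0.12],
    [-0.8,0,-0.9,0,0.12],
    [-0.8,0,-0.9,0,0.12],
    [-0.8,0,-0.9,0,0.12],
    [-0.8,0,-0.5,0,0.12],
    [0,0,0,0,0.12],
  ],
)

```text
clock: 21.05
position: [0.5032, 0.0422, 0.1485]
tool_rot: [-3.141, -0.001, -0.1]
force: [0.3, -0.6, 0.2]
grip_width: 0.0103
finger_force: 0.0
```

```bash
python3 -c "
from h import *
g=dots();f=grab('top');tiles(f)
c=np.hstack([cv2.resize(f['pixels'][80:260,130:430],(400,240)),cv2.resize(g['pixels'][100:280,110:410],(400,240))])
cv2.imwrite('pics/fin.png',c[:,:,::-1])"
```

```text
dot [167. 208.] [ 675.7 -100.7] bay [ 12.3 -65.8]
dot [186. 220.] [681.5 -39.3] bay [12.  -4.2]
dot [209. 234.] [687.5  24.1] bay [11.6 59.5]
tcp [504.5  42.1] bay [-172.3   59.2] 0.1475519360904716 -0.09959882881012971 21.1
white [317. 133.] c [ 675.5 -100.8] size [37.4 36.3] ang 84.7
```

View pics/fin.png

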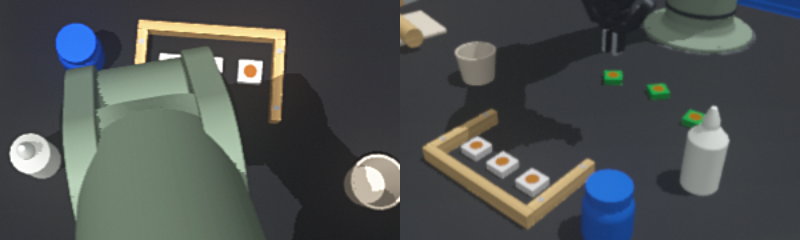

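The scene half shows all three tiles flat in a row inside the bay, at (476,146), (503,163) and (532,181). The cup, bottle, jar and green tiles are untouched, and the gripper is clear.

```bash
python3 -c "
from workcell import bot
print(bot.job_done())"
```

```text
the job is handed in; nothing more can be done
None
```

All three white tiles were pushed flat into the bay, each about 59 mm inside its open edge, with the cup, bottle, jar and green look-alikes left where they stood; I handed the job in at about 21 s, and the hand-in gave no verdict.

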